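# Shut down the pump and unplug its flow-sensor module

### The job

Shut the pump down: turn the big bar-shaped dial on the pump console anticlockwise until it is hard against its end stop (the long mark). Only then pull the white flow-sensor module straight up out of its sprung dock and stand it upright on its foot in the steel tray. Leave the small round knob alone, and do not shift the jar, the beaker or the canister.

Things in the scene. Friction and masses are not known exactly. Their poses are not given: they have to be found in the camera images.
- console: white pump console, fixed: 200 mm deep (x), 220 mm wide (y); its panel slopes 20 degrees (0.35 rad) towards its -x side, 50 mm high at the front edge and 118 mm at the back. Origin: centre of its underside, z up.
- dial (a joint): turn of the dial in rad, clockwise positive seen from above its panel: 0 = hard against the anticlockwise end stop (off), up to 4.7; starts between 1.7 and 2.7. Friction holds it where it is left (about 0.1 N m)
- dial_grip (a point): on the axis of the big black dial in the +y half of the panel; turns with it. Its grip is a bar 65 mm long (point x), 14 wide (y), 32 high (z = dial axis, square to the panel) on a 68 mm disc. The point is 7 mm below the bar's top, 23 mm above the disc. The white pointer is at the -x end and points at the long mark at the panel's low edge when off
- trim_mark (a point): white mark on the rim of the small round black knob (34 mm wide, 22 mm high) 113 mm from the dial in the panel's other half; leave this knob unturned (its mark may move 4 mm at most)
- dock: grey dock, fixed block 100 x 110 x 50 mm (x, y, z), with a pocket 26 x 44 mm, 31 mm deep in its top. Two sprung pawls in the pocket hold the module's foot; it takes a firm pull of about 15 N upwards to pull it free. Origin: centre of its underside
- module: white flow-sensor module, about 220 g, 105 mm high: a box 34 x 60 x 75 mm (x, y, z) on a grey foot 22 x 40 mm and 30 mm high. Origin: centre of the foot's underside, z up; the box runs from z = 30 to 105 mm. Plugged in, the origin is 20 mm above the dock's underside
- tray: open steel tray, fixed, 150 x 130 mm outside, 22 mm high, walls and floor 5 mm. Origin: centre of its underside
- tray_in (a point): centre of the tray's inner floor, axes as the tray's
- jar: glass jar with lid, 64 mm wide, 90 mm high, loose; origin: centre of its underside
- beaker: glass beaker, 70 mm wide, 85 mm high, loose; origin: centre of its underside
- canister: white plastic bottle, 60 mm wide, 100 mm high, loose; origin: centre of its underside
Things that resemble listed ones, but are neither listed nor needed, are in the scene too. Leave any red look-alike of the module alone. Several things have the shape of the tray; the one meant has the colours described above.

How it is judged:
By the outcome, as a careful person would: the job done as asked, in the order asked, and still so for the second after the job is handed in, with the robot touching nothing.
It also fails if it takes over 72 s, if anything falls off the work surface, if the arm or the gripper's body presses on something with over 40 N, if the wrist force passes 120 N, or if a joint passes its speed limit or range.

### The arm

A 6-joint arm with a two-finger parallel gripper is mounted at the origin on the work surface. World frame = base frame: x ahead of the robot, y to its left, z up, the work surface at z = 0. Lengths are in m, angles in rad, forces in N, time in s.
With the tool pointing down it reaches from about 0.275 to 0.85 m from the base axis. Payload 5.2 kg.
Tool frame: the origin (TCP) lies on the centre line of the jaws, within the pads' length; the fingertips stand 8 mm ahead of it and the grasp point (between the pads) lies 11 mm behind it (r.tcp_to_tips is the distance from the TCP to the fingertips, in m); z points along the fingers, y is the line along which they close (so a half turn about z gives the same grasp; the last joint's range is limited). The gripper opens to 85 mm and grips with 20 to 120 N. Pads are 22 mm wide; open, the fingers measure 114 mm over their backs; the gripper's body (76 mm by 85 mm) begins 54 mm behind the grasp point. The pads swing forward as they close: fully open they stand 13 mm farther back than shut.
Start: joints at [-1.474, 0.259, 1.535, -0, 1.348, -0.203], TCP at [0.162, -0.525, 0.203] pointing down, gripper open.
Joint ranges: [-3.14, 3.14], [-0.91, 2.08], [0.19, 2.58], [-1.22, 4.36], [0.22, 2.71], [-3.12, 3.12]. Speed limits (rad/s): [2.57, 2.57, 3.14, 3.14, 3.14, 3.14].

### API

Orientations are given as a unit quaternion [x, y, z, w].
In Python, from cell import observe, viewer, close_job, r gives the robot as it stands.
- The arm moves only by the tool jog_arm, never from a script. Its argument "motion" is a list of rows, each a list of 6 numbers: the shift along the tool's x, y, z in m, then the turn, a rotation vector about the tool's x, y, z in degrees. In form: [[dx, dy, dz, wx, wy, wz], ...]. A call has 1 to 8 rows; each row is the pose to reach, as a shift and turn from the pose commanded when the call began, along the tool's axes at that moment; what a row does not reach only later rows make up. A row lasts 1/12 s, in which the tool goes at most 41.7 mm and 7.16 degrees, less where a joint would pass 70% of its speed; a pose out of reach is approached as far as the arm can. A call with a gripper value outside its range is refused whole. "jaw" is the finger opening in m, from 0 to 0.0854, set as the call begins (left out, the last holds). The fingers move at their own pace and stop on an object; "squeeze" is the grip in N (left out, the last holds). Time passes only in rows, so rows that repeat a pose let the fingers close. It gives the time, the measured TCP pose, the force, the opening and the grip force at its end, in the units of the state.
- observe(): the state, without advancing time (a new reading comes with each control period).
- viewer.read_camera(name): name is "side" or "top"; returns (picture, depth): 384x512x3 uint8, red, green, blue; 384x512 float32, m along the optical axis (not along the pixel's ray), 0 where there is no reading.
- viewer.camera_params(name): a dict with "camera_matrix" (3x3 intrinsics, pixels), "k1" (the pictures are not rectified: a ray, as slopes to the right and down, at radius r is drawn at 1 + k1 r^2 times it, then the intrinsics apply), "extrinsics" (4x4, takes a point from camera to world coordinates). Camera axes: x right, y down, z forward; pixel columns grow to the right and rows downward; lengths in m; the calibration is good to about 2 mm. A picture is of the moment at which its call begins. camera_params takes no time and is no camera call.
- close_job(): hands the job in; it is judged then, once.
The state is a dict: "time_s": time; "joint_pos": joint angles; "dq": joint speeds; "joint_efforts": joint torques, N m; "eef_pos": TCP position; "ee_rot": TCP orientation; "contact_force": force on the tool from outside, world axes, zero at the start; "ft_torque": the same for the moment, N m; "gripper_width": finger opening in m; "grasp_force": force on a finger pad.
Only numpy, scipy, OpenCV 4.12 (cv2) and the standard library are available. Lean on these libraries where they do the work, as an engineer would, in place of code of your own. Each camera call takes 0.05 s, during which the arm holds its last target. There are 200 camera calls.

## Working session

There is one attempt and no reset: what is moved stays moved. The work goes in short steps, Python scripts to look and compute and a tool call to move; the robot and the scene stay as the last step left them, time stands still between calls to the robot, and variables do not carry over. Pictures are saved under pics/ and viewed, at most 12 in all, crops included, and the job is handed in when it is done.

Besides the shell and the picture viewer there is one more tool, called after "Call:" by a JSON object that holds its "method" and its "body". jog_arm: Moves the arm, as the interface text tells. Its arguments: {"type":"object","properties":{"motion":{"type":"array"},"jaw":{"type":"number"},"squeeze":{"type":"number"}},"required":["motion"]}

```bash
mkdir -p pics; ls; cat > h.py <<'E'
import numpy as np, cv2
from cell import observe, viewer, close_job, r
def cam(n):
    p=viewer.camera_params(n); return np.array(p["camera_matrix"]),p["k1"],np.array(p["extrinsics"])
def slopes(n,uv):
    K,k1,E=cam(n); uv=np.asarray(uv,float).reshape(-1,1,2)
    return cv2.undistortPoints(uv,K,np.array([k1,0,0,0.]))[:,0]
def depthpt(n,uv,d):  # uv Nx2
    K,k1,E=cam(n); s=slopes(n,uv); P=np.c_[s,np.ones(len(s))]*np.asarray(d).reshape(-1,1)
    return P@E[:3,:3].T+E[:3,3]
def plane(n,uv,z):
    K,k1,E=cam(n); s=slopes(n,uv); D=np.c_[s,np.ones(len(s))]@E[:3,:3].T
    return E[:3,3]+D*((z-E[2,3])/D[:,2:3])
def cloud(n,d):
    v,u=np.mgrid[:384,:512]; return depthpt(n,np.c_[u.ravel(),v.ravel()],d.ravel()).reshape(384,512,3)
def proj(n,P):
    K,k1,E=cam(n); Pc=(np.asarray(P)-E[:3,3])@E[:3,:3]
    return cv2.projectPoints(Pc.reshape(-1,1,3),np.zeros(3),np.zeros(3),K,np.array([k1,0,0,0.]))[0][:,0]
E
python3 - <<'E'
from h import *
for n in("side","top"):
    im,d=viewer.read_camera(n); np.savez(f"{n}0.npz",im=im,d=d)
    cv2.imwrite(f"pics/{n}0.png",im[:,:,::-1]); print(n,cam(n)[2].round(3).tolist(),cam(n)[0].round(1).tolist(),cam(n)[1],(d==0).mean())
print(observe())
E
```

```text
pics
side [[-0.991, -0.102, 0.088, 0.455], [-0.133, 0.653, -0.745, 0.6], [0.018, -0.75, -0.661, 0.651], [0.0, 0.0, 0.0, 1.0]] [[364.5, 0.0, 258.1], [0.0, 364.5, 187.4], [0.0, 0.0, 1.0]] -0.07423539628919519 0.0037943522135416665
top [[0.021, -0.994, 0.111, 0.373], [-1.0, -0.019, 0.016, -0.06], [-0.013, -0.111, -0.994, 1.248], [0.0, 0.0, 0.0, 1.0]] [[467.3, 0.0, 260.7], [0.0, 467.3, 194.4], [0.0, 0.0, 1.0]] -0.03256675856106969 0.004130045572916667
{'time_s': 0.1, 'joint_pos': array([-1.47379129e+00,  2.59290438e-01,  1.53598776e+00, -2.94777937e-05,
        1.34799198e+00, -2.02833430e-01]), 'dq': array([ 0.00068525, -0.00204459, -0.00324788, -0.00064085, -0.00243407,
        0.00040543]), 'joint_efforts': array([ 1.51394786e-03, -4.46970677e+01, -2.91245931e+01, -2.45987139e-04,
        6.32627809e-03, -2.84442746e-05]), 'eef_pos': array([ 0.16239344, -0.52492934,  0.20264126]), 'ee_rot': array([ 9.88782308e-01,  1.49361451e-01,  3.00100872e-05, -8.38350058e-04]), 'contact_force': array([-0.5503167 , -0.00351033,  0.39968374]), 'ft_torque': array([-0.00318558, -0.03703173,  0.00358629]), 'grasp_force': 0.0, 'gripper_width': 0.08554527142972226}
```

View pics/top0.png

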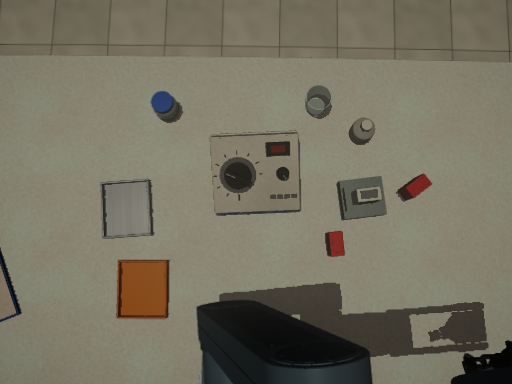

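View pics/side0.png

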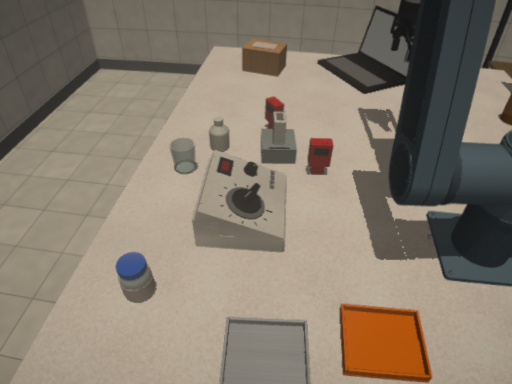

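The top view shows the console around (255,172), with the dial at (238,175) and the small knob at (283,174). The dock and white module are at (362,198), and red look-alikes are at (415,187) and (336,243). The steel tray is at (127,208) and the orange one at (143,289). The side view agrees: dial (245,200), module (280,127), steel tray (265,350).

```bash
python3 - <<'E'
from h import *
S={n:np.load(n+"0.npz") for n in("side","top")}
C={n:cloud(n,S[n]["d"]) for n in S}
def show(nm,P):
    (c,s,a)=cv2.minAreaRect(P[:,:2].astype(np.float32)); print(nm,len(P),"rect c",np.round(c,4),"size",np.round(s,4),"ang",round(a,1),"z",np.round(np.percentile(P[:,2],[5,50,95]),4))
def reg(n,u0,u1,v0,v1): return C[n][v0:v1,u0:u1].reshape(-1,3), S[n]["im"][v0:v1,u0:u1].reshape(-1,3).astype(int)
boxes={"top":dict(con=(205,305,125,220),mod=(332,392,170,225),tray=(95,160,172,245)),
"side":dict(con=(190,295,150,255),mod=(255,300,105,168),tray=(215,315,312,384))}
for n in S:
    P,c=reg(n,*boxes[n]["con"]); br=c.mean(1)
    w=P[(P[:,2]>.045)&(br>110)&(P[:,2]<.125)]
    # plane fit robust
    A=np.c_[w[:,:2],np.ones(len(w))]; m=np.ones(len(w),bool)
    for _ in range(8):
        k=np.linalg.lstsq(A[m],w[m,2],rcond=None)[0]; e=w[:,2]-A@k; m=abs(e)<.006
    nrm=np.array([-k[0],-k[1],1]);nrm/=np.linalg.norm(nrm)
    print(n,"panel normal",nrm.round(4),"k",k.round(4),"tilt",np.degrees(np.arccos(nrm[2])).round(1))
    show("panel",w[m])
    h=(P[:,2]-np.c_[P[:,:2],np.ones(len(P))]@k)*nrm[2]
    print("h hist",np.histogram(h,bins=np.arange(.004,.06,.004)))
    b=P[(h>.025)&(h<.06)]; hb=h[(h>.025)&(h<.06)]
    show("bar",b); print("bar h",np.percentile(hb,[5,50,95]).round(4),"mean",b.mean(0).round(4))
    P,c=reg(n,*boxes[n]["mod"])
    show("modtop",P[(P[:,2]>.115)]); show("docktop",P[(P[:,2]>.043)&(P[:,2]<.056)])
    P,c=reg(n,*boxes[n]["tray"])
    show("trayrim",P[(P[:,2]>.015)&(P[:,2]<.035)]); show("floor",P[(P[:,2]>.003)&(P[:,2]<.012)])
im=S["top"]["im"]; a=cv2.resize(im[125:225,205:305],(500,500),interpolation=cv2.INTER_CUBIC)
s=cv2.resize(S["side"]["im"][175:225,215:285],(300,214),interpolation=cv2.INTER_CUBIC)
o=np.zeros((500,800,3),np.uint8);o[:,:500]=a;o[:214,500:]=s
m=cv2.resize(im[170:225,332:392],(300,275),interpolation=cv2.INTER_CUBIC);o[225:,500:]=m
cv2.imwrite("pics/z0.png",o[:,:,::-1])
E
```

```text
side panel normal [-0.3417 -0.0193  0.9396] k [ 0.3637  0.0205 -0.1168] tilt 20.0
panel 3829 rect c [ 0.5561 -0.0258] size [0.1871 0.2224] ang 3.5 z [0.0537 0.087  0.116 ]
h hist (array([364,  73, 344,  46,  76,  25,  17,  12,  18,  67,  66,   0,   0]), array([0.004, 0.008, 0.012, 0.016, 0.02 , 0.024, 0.028, 0.032, 0.036,
       0.04 , 0.044, 0.048, 0.052, 0.056]))
bar 190 rect c [0.5388 0.0195] size [0.0669 0.0165] ang 65.6 z [0.1121 0.1244 0.1298]
bar h [0.028  0.0429 0.0452] mean [0.54   0.0257 0.1231]
modtop 175 rect c [0.4734 0.133 ] size [0.0325 0.9344] ang 4.2 z [0.1163 0.1258 0.6512]
docktop 616 rect c [ 0.5105 -0.3452] size [0.0961 0.2037] ang 7.1 z [0.0455 0.0507 0.053 ]
trayrim 722 rect c [0.4689 0.3144] size [0.1518 0.1213] ang 6.2 z [0.0164 0.022  0.0242]
floor 4794 rect c [0.4736 0.3036] size [0.1924 0.1347] ang 5.1 z [0.004 0.006 0.008]
top panel normal [-0.3417 -0.0216  0.9396] k [ 0.3637  0.023  -0.1187] tilt 20.0
panel 4608 rect c [ 0.5556 -0.026 ] size [0.1829 0.2184] ang 3.6 z [0.0521 0.083  0.1137]
h hist (array([519, 165, 250,  82,  73,  37,   8,   9,  22,  62,  73,   1,   0]), array([0.004, 0.008, 0.012, 0.016, 0.02 , 0.024, 0.028, 0.032, 0.036,
       0.04 , 0.044, 0.048, 0.052, 0.056]))
bar 193 rect c [ 0.5383 -0.0288] size [0.1539 0.0356] ang 88.4 z [0.1076 0.1228 0.1287]
bar h [0.0264 0.0431 0.0466] mean [0.5396 0.0106 0.1212]
modtop 371 rect c [ 0.4554 -0.1921] size [0.0459 0.308 ] ang 23.5 z [0.1187 0.1232 0.1282]
docktop 1192 rect c [ 0.5045 -0.3044] size [0.1002 0.1121] ang 7.9 z [0.0447 0.0484 0.0522]
trayrim 438 rect c [0.4663 0.3186] size [0.151  0.1301] ang 5.4 z [0.0162 0.0202 0.0248]
floor 1543 rect c [0.4684 0.3199] size [0.1943 0.1759] ang 1.0 z [0.0032 0.005  0.0088]
```

View pics/z0.png

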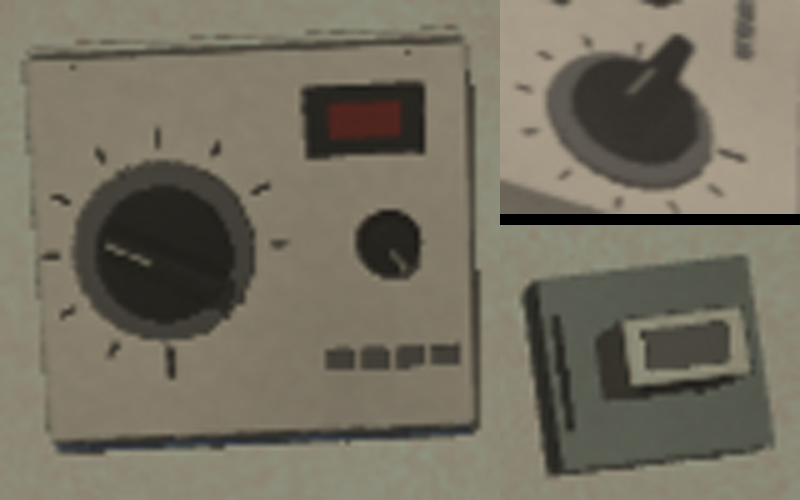

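The zoom shows the dial centre at about (165,250), its pointer towards image-left (+y, slightly +x), and the long mark below at (170,362), so about 110° of anticlockwise turn is needed. The module's top is a light rectangle at (685,345), set off-centre on the dock. Next I'll refine these poses.

```bash
cat > m.py <<'E'
from h import *
yaw=np.radians(3.6)
n=np.array([-.3417,-.0205,.9396]);n/=np.linalg.norm(n)
ey=np.cross(n,[np.cos(yaw),np.sin(yaw),0]);ey/=np.linalg.norm(ey); ex=np.cross(ey,n)
R=np.c_[ex,ey,n]; O=np.array([.5556,-.026,.0]); 
def dial(n_,d,im,off,box):
    u0,u1,v0,v1=box; C=cloud(n_,d)[v0:v1,u0:u1].reshape(-1,3)
    O=np.array([.5556,-.026,np.dot([.3637,.0218],[.5556,-.026])+off])
    L=(C-O)@R; m=(L[:,2]>.037)&(L[:,2]<.055)
    b=L[m]; c,s,a=cv2.minAreaRect(b[:,:2].astype(np.float32))
    print(n_,"bar",len(b),np.round(c,4),np.round(s,4),round(a,1),"top h",np.percentile(b[:,2],[50,90]).round(4),"world c",(O+R@[c[0],c[1],np.median(b[:,2])]).round(4))
    w,V=np.linalg.eigh(np.cov(b[:,:2].T)); print("  pca dir deg",np.degrees(np.arctan2(V[1,1],V[0,1])).round(1),"ext",(np.ptp(b[:,:2]@V,axis=0)).round(4), "mean",b.mean(0).round(4))
    return L,O
E
python3 - <<'E'
from m import *
S={k:np.load(k+"0.npz") for k in("side","top")}
B={"top":(205,305,125,220),"side":(190,295,150,255)}; off={"top":-.1187,"side":-.1168}
for k in S:
    L,O=dial(k,S[k]["d"],S[k]["im"],off[k],B[k])
    br=S[k]["im"][B[k][2]:B[k][3],B[k][0]:B[k][1]].reshape(-1,3).mean(1)
    m=(br<95)&(np.hypot(L[:,0]+.02,L[:,1]-.04)<.045)&(L[:,2]>.003)&(L[:,2]<.02)
    (c,rad)=cv2.minEnclosingCircle(L[m][:,:2].astype(np.float32)); print("  disc",m.sum(),np.round(c,4),round(rad,4),"h",np.percentile(L[m][:,2],[20,50,80]).round(4),"world",(O+R@[c[0],c[1],.036]).round(4))
def show(nm,P):
    (c,s,a)=cv2.minAreaRect(P[:,:2].astype(np.float32)); print(nm,len(P),np.round(c,4),np.round(s,4),round(a,1),"z",np.round(np.percentile(P[:,2],[5,50,95]),4))
for k,b in (("top",(332,392,170,225)),("side",(255,300,105,168))):
    C=cloud(k,S[k]["d"])[b[2]:b[3],b[0]:b[1]].reshape(-1,3); 
    f=(C[:,2]>.119)&(C[:,2]<.133)&(C[:,1]<-.25)&(C[:,0]>.45); show(k+" modtop",C[f])
    f=(C[:,2]>.044)&(C[:,2]<.056)&(C[:,1]<-.2); show(k+" dock",C[f])
for k in S:
    im=S[k]["im"].astype(int);C=cloud(k,S[k]["d"]); m=(im[...,0]>1.8*im[...,1])&(im[...,0]>1.8*im[...,2])&(im[...,0]>70)&(C[...,1]<-.1)&(C[...,0]>.2)
    nl,lab,st,ce=cv2.connectedComponentsWithStats(m.astype(np.uint8))
    for i in range(1,nl):
        if st[i,4]>40: P=C[lab==i]; show(f"{k} red px{ce[i].round()}",P)
E
```

```text
side bar 145 [-0.0004  0.0461] [0.0659 0.0142] 65.1 top h [0.0439 0.045 ] world c [0.5373 0.0191 0.1257]
  pca dir deg 63.8 ext [0.0145 0.0659] mean [0.0006 0.0491 0.0432]
  disc 415 [-0.0101  0.0432] 0.0437 h [0.0066 0.0135 0.0147] world [0.5311 0.0158 0.115 ]
top bar 157 [-0.0012  0.0444] [0.0633 0.0155] 64.9 top h [0.0438 0.0463] world c [0.5367 0.0173 0.1235]
  pca dir deg 64.4 ext [0.0156 0.0633] mean [-0.0002  0.0445  0.0434]
  disc 501 [-0.0178  0.0402] 0.0442 h [0.0065 0.0121 0.015 ] world [0.5241 0.0123 0.1105]
top modtop 338 [ 0.5043 -0.304 ] [0.0337 0.0608] 8.4 z [0.1201 0.1233 0.1268]
top dock 1165 [ 0.5045 -0.3041] [0.1002 0.1115] 7.9 z [0.0451 0.0485 0.0522]
side modtop 140 [ 0.5058 -0.3023] [0.0308 0.0618] 5.8 z [0.1215 0.126  0.1277]
side dock 601 [ 0.5105 -0.3452] [0.0961 0.2037] 7.1 z [0.047  0.0507 0.053 ]
side red px[275. 103.] 124 [ 0.5326 -0.4265] [0.0307 0.0573] 37.4 z [0.0935 0.1055 0.1082]
side red px[320. 154.] 508 [ 0.3861 -0.2234] [0.0565 0.0329] 7.1 z [0.0139 0.0668 0.1068]
top red px[418. 185.] 310 [ 0.5412 -0.4476] [0.0369 0.0985] 31.9 z [0.099  0.1033 0.1067]
top red px[336. 243.] 320 [ 0.3843 -0.2281] [0.0583 0.0322] 4.8 z [0.0998 0.1038 0.1071]
```

```bash
cat >> h.py <<'E'
from scipy.spatial.transform import Rotation as Ro
def go(p,Rt,p0=None,R0=None):
    o=observe(); 
    if p0 is None: p0,R0=o["eef_pos"],Ro.from_quat(o["ee_rot"]).as_matrix()
    p=np.asarray(p); print("shift",(R0.T@(p-p0)).round(4),"turn",Ro.from_matrix(R0.T@Rt).as_rotvec(degrees=True).round(2),"target",p.round(4)); return p,Rt
def st():
    o=observe(); print({k:np.round(o[k],3).tolist() for k in("time_s","joint_pos","eef_pos","contact_force","ft_torque","gripper_width","grasp_force")})
E
cat > d.py <<'E'
from m import *
Od=np.array([.5556,-.026,.3637*.5556-.0218*.026-.11775])
def grip(ang,h,c=(-.0008,.0453)):
    a=np.radians(ang); x=R@[np.cos(a),np.sin(a),0]; z=-R[:,2]
    return Od+R@[c[0],c[1],h], np.c_[x,np.cross(z,x),z]
E
python3 - <<'E'
from d import *
a=go(*grip(65,.14)); go(*grip(65,.029),*a); st()
E
```

```text
shift [ 0.4864 -0.4161 -0.0115] turn [-13.24  15.92 -50.91] target [0.5042 0.0163 0.215 ]
shift [-0.    -0.     0.111] turn [0. 0. 0.] target [0.5421 0.0186 0.1107]
{'time_s': 0.1, 'joint_pos': [-1.474, 0.259, 1.536, -0.0, 1.348, -0.203], 'eef_pos': [0.162, -0.525, 0.203], 'contact_force': [-0.55, -0.004, 0.4], 'ft_torque': [-0.003, -0.037, 0.004], 'gripper_width': 0.086, 'grasp_force': 0.0}
```

Call:
{"method": "jog_arm", "body": {"motion": [[0.04,-0.034,-0.01,0,0,-4],[0.08,-0.07,-0.02,0,0,-10],[0.486,-0.416,-0.03,0,0,-51],[0.486,-0.416,-0.03,0,0,-51],[0.486,-0.416,-0.03,0,0,-51],[0.486,-0.416,-0.03,0,0,-51],[0.486,-0.416,-0.03,0,0,-51],[0.486,-0.416,-0.03,0,0,-51]], "jaw": 0.045, "squeeze": 50}}

```text
time_s: 0.77
eef_pos: [0.3396, -0.2426, 0.2252]
ee_rot: [0.827, 0.563, 0.0, -0.0]
contact_force: [1.6, 0.1, -0.3]
gripper_width: 0.0453
grasp_force: 0.0
```

```bash
python3 - <<'E'
from d import *
a=go(*grip(65,.14)); st()
E
```

```text
shift [0.3012 0.0582 0.0103] turn [-18.17   8.41  -0.11] target [0.5042 0.0163 0.215 ]
{'time_s': 0.767, 'joint_pos': [-0.889, -0.002, 1.786, 0.0, 1.358, -0.514], 'eef_pos': [0.34, -0.243, 0.225], 'contact_force': [1.631, 0.096, -0.294], 'ft_torque': [-0.023, -0.053, 0.002], 'gripper_width': 0.045, 'grasp_force': 0.0}
```

Call:
{"method": "jog_arm", "body": {"motion": [[0.301,0.058,0.01,-18.17,8.41,0],[0.301,0.058,0.01,-18.17,8.41,0],[0.301,0.058,0.01,-18.17,8.41,0],[0.301,0.058,0.01,-18.17,8.41,0],[0.301,0.058,0.01,-18.17,8.41,0],[0.301,0.058,0.01,-18.17,8.41,0],[0.301,0.058,0.01,-18.17,8.41,0],[0.301,0.058,0.01,-18.17,8.41,0]]}}

```text
time_s: 1.43
eef_pos: [0.5062, 0.0178, 0.2154]
ee_rot: [0.815, 0.553, 0.15, 0.089]
contact_force: [0.3, -1.2, -0.0]
gripper_width: 0.0451
grasp_force: 0.0
```

```bash
python3 - <<'E'
from d import *
a=go(*grip(65,.14)); st()
E
```

```text
shift [-0.0022 -0.0013 -0.0004] turn [ 0.05 -0.03 -0.23] target [0.5042 0.0163 0.215 ]
{'time_s': 1.433, 'joint_pos': [-0.273, -0.059, 1.924, 0.139, 0.949, 0.042], 'eef_pos': [0.506, 0.018, 0.215], 'contact_force': [0.28, -1.186, -0.027], 'ft_torque': [0.019, 0.217, 0.013], 'gripper_width': 0.045, 'grasp_force': 0.0}
```

Call:
{"method": "jog_arm", "body": {"motion": [[-0.002,-0.001,0.025,0,0,0],[-0.002,-0.001,0.05,0,0,0],[-0.002,-0.001,0.075,0,0,0],[-0.002,-0.001,0.09,0,0,0],[-0.002,-0.001,0.1,0,0,0],[-0.002,-0.001,0.107,0,0,0],[-0.002,-0.001,0.109,0,0,0],[-0.002,-0.001,0.109,0,0,0]]}}

```text
time_s: 2.1
eef_pos: [0.5407, 0.0135, 0.1123]
ee_rot: [0.816, 0.552, 0.149, 0.09]
contact_force: [0.6, -0.3, -0.1]
gripper_width: 0.0452
grasp_force: 0.0
```

```bash
python3 - <<'E'
from d import *
a=go(*grip(65,.029)); st()
im,d=viewer.read_camera("side"); cv2.imwrite("pics/s1.png",cv2.resize(im[130:260,170:310],(700,560),interpolation=cv2.INTER_CUBIC)[:,:,::-1])
E
```

```text
shift [ 0.0049 -0.0012  0.0021] turn [ 0.05  0.13 -0.42] target [0.5421 0.0186 0.1107]
{'time_s': 2.1, 'joint_pos': [-0.257, 0.129, 2.011, 0.168, 0.675, 0.01], 'eef_pos': [0.541, 0.014, 0.112], 'contact_force': [0.593, -0.337, -0.065], 'ft_torque': [0.037, 0.162, -0.07], 'gripper_width': 0.045, 'grasp_force': 0.0}
```

View pics/s1.png

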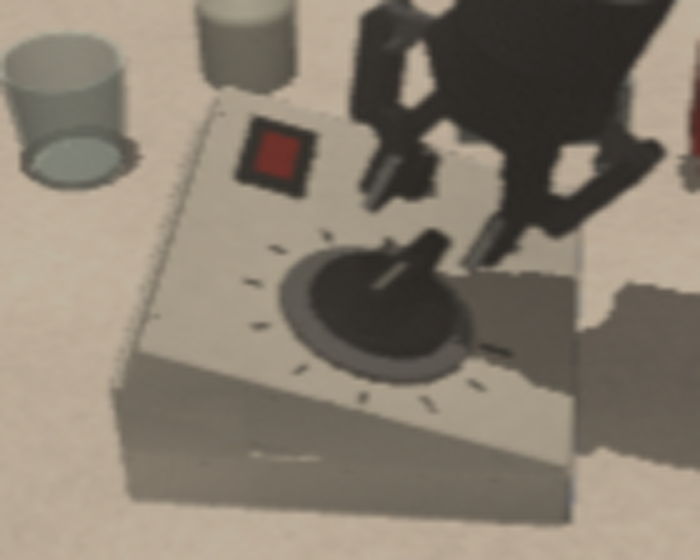

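The picture shows the bar top from (385,275) to (435,240) and the fingertips at (380,200) and (480,255). They look short of the bar along its length, so I'll check by projection.

```bash
python3 - <<'E'
from d import *
o=observe(); p=o["eef_pos"]; Rt=Ro.from_quat(o["ee_rot"]).as_matrix()
def q(P): return ((proj("side",P)-[170,130])*[5,560/130]).round()
print("tips",q([p+Rt@[0,s*.0226,.008] for s in(1,-1)]).tolist(),"tcp",q(p).tolist())
for h in(.044,):
  for s in(-1,1): 
    a=np.radians(65); print("bar end",s,q(grip(65,h)[0]+R@[np.cos(a),np.sin(a),0]*s*.0325).tolist())
print("centre at disc",q(grip(65,.014)[0]).tolist())
im,d=viewer.read_camera("side"); C=cloud("side",d)
for u,v in((244,173),(266,190),(247,178),(268,188)): print(u,v,C[v,u].round(4), ((C[v,u]-p)@Rt).round(4))
print(viewer.camera_params("side")["extrinsics"][:3] if 0 else o["time_s"])
E
```

```text
tips [[355.0, 256.0], [437.0, 306.0]] tcp [[402.0, 271.0]]
bar end -1 [[444.0, 231.0]]
bar end 1 [[373.0, 292.0]]
centre at disc [[386.0, 300.0]]
244 173 [0.555  0.0127 0.1666] [ 0.0119  0.0292 -0.0456]
266 190 [0.5051 0.0344 0.1446] [ 0.0115 -0.0293 -0.0417]
247 178 [ 0.5611 -0.0661  0.087 ] [-0.0705  0.0394  0.0299]
268 188 [0.5014 0.0306 0.1474] [ 0.0071 -0.0302 -0.0456]
2.15
```

```bash
python3 - <<'E'
from d import *
st()
for k in("side","top"):
    im,d=viewer.read_camera(k); o=observe(); p=o["eef_pos"]; Rt=Ro.from_quat(o["ee_rot"]).as_matrix()
    L=((cloud(k,d)-p)@Rt).reshape(-1,3)
    for s in(1,-1):
        m=(abs(L[:,0])<.025)&(s*L[:,1]>.016)&(s*L[:,1]<.06)&(L[:,2]<.016)&(L[:,2]>-.06); P=L[m]; P=P[np.argsort(P[:,2])][::-1]
        print(k,s,m.sum(),P[:12].round(3).tolist())
    if k=="side": cv2.imwrite("pics/s2.png",cv2.resize(im[150:220,220:290],(560,560),interpolation=cv2.INTER_CUBIC)[:,:,::-1])
E
```

```text
{'time_s': 2.2, 'joint_pos': [-0.257, 0.128, 2.011, 0.168, 0.675, 0.01], 'eef_pos': [0.541, 0.013, 0.113], 'contact_force': [-0.624, 0.406, 0.245], 'ft_torque': [-0.029, 0.162, -0.003], 'gripper_width': 0.045, 'grasp_force': 0.0}
side 1 88 [[-0.005, 0.025, 0.016], [-0.006, 0.02, 0.016], [0.017, 0.016, 0.016], [-0.001, 0.02, 0.016], [-0.013, 0.022, 0.016], [-0.005, 0.017, 0.016], [0.009, 0.024, 0.016], [0.025, 0.026, 0.015], [0.012, 0.023, 0.015], [0.008, 0.023, 0.015], [0.016, 0.018, 0.015], [0.012, 0.024, -0.034]]
side -1 92 [[0.003, -0.019, 0.016], [-0.006, -0.03, 0.016], [0.0, -0.017, 0.016], [-0.015, -0.022, 0.016], [0.014, -0.025, 0.016], [0.021, -0.026, 0.016], [0.009, -0.025, 0.016], [0.006, -0.028, 0.016], [-0.02, -0.019, 0.016], [0.017, -0.019, 0.016], [0.005, -0.025, 0.016], [0.016, -0.027, 0.016]]
top 1 5 [[-0.022, 0.019, 0.016], [-0.015, 0.019, 0.016], [0.022, 0.017, 0.015], [0.023, 0.025, 0.015], [0.007, 0.035, -0.056]]
top -1 0 []
```

View pics/s2.png

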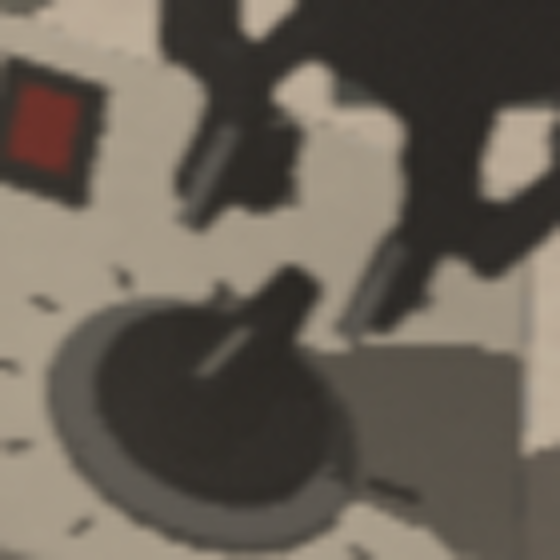

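The fingertips measure about 34 mm behind the TCP in z, though x and y agree. I'll check r.tcp_to_tips.

```bash
python3 - <<'E'
from d import *
print({a:getattr(r,a) for a in dir(r) if not a.startswith('_')})
im,d=viewer.read_camera("side"); o=observe(); p=o["eef_pos"]; Rt=Ro.from_quat(o["ee_rot"]).as_matrix()
L=((cloud("side",d)-p)@Rt)
# finger pad edge profile along crop columns: print tool coords along left and right finger
for uv in((246,166),(245,170),(245,174),(244,177),(243,180),(270,182),(268,185),(266,188),(264,191),(263,194)): print(uv,L[uv[1],uv[0]].round(3),im[uv[1],uv[0]])
E
```

```text
{'Unreachable': <class 'cell.Unreachable'>, 'tcp_to_tips': 0.008}
(246, 166) [ 0.008  0.033 -0.061] [57 54 50]
(245, 170) [ 0.008  0.031 -0.051] [78 74 69]
(245, 174) [ 0.015  0.025 -0.047] [79 75 69]
(244, 177) [ 0.01   0.026 -0.035] [73 70 64]
(243, 180) [-0.06   0.043  0.033] [164 152 134]
(270, 182) [ 0.01  -0.029 -0.064] [57 54 50]
(268, 185) [ 0.012 -0.028 -0.056] [65 62 56]
(266, 188) [ 0.012 -0.028 -0.047] [78 75 70]
(264, 191) [ 0.014 -0.027 -0.038] [93 88 81]
(263, 194) [-0.057 -0.016  0.031] [95 89 79]
```

Call:
{"method": "jog_arm", "body": {"motion": [[0.003,-0.001,0.004,0,0,0],[0.005,-0.001,0.008,0,0,0],[0.005,-0.001,0.01,0,0,0],[0.005,-0.001,0.01,0,0,0]]}}

```text
time_s: 2.68
eef_pos: [0.5447, 0.0192, 0.1027]
ee_rot: [0.816, 0.552, 0.149, 0.089]
contact_force: [-0.0, 0.0, -0.2]
gripper_width: 0.0451
grasp_force: 0.0
```

```bash
cat > f.py <<'E'
from d import *
im,d=viewer.read_camera("side"); o=observe(); p=o["eef_pos"]; Rt=Ro.from_quat(o["ee_rot"]).as_matrix()
st(); print("eef h",((p-Od)@R).round(4))
C=cloud("side",d); L=((C-p)@Rt); H=(C-Od)@R
for s in(1,-1):
    m=(abs(L[...,0])<.025)&(s*L[...,1]>.005)&(s*L[...,1]<.05)&(L[...,2]<.005)&(L[...,2]>-.06)&(H[...,2]>.02)
    v,u=np.nonzero(m); i=np.argsort(v)[::-1][:6]
    for j in i: print(s,(u[j],v[j]),L[v[j],u[j]].round(3),"panel",H[v[j],u[j]].round(3))
np.save("lastd.npy",d); np.save("lastim.npy",im)
E
python3 f.py
```

```text
{'time_s': 2.733, 'joint_pos': [-0.241, 0.15, 2.014, 0.165, 0.649, 0.024], 'eef_pos': [0.545, 0.019, 0.103], 'contact_force': [0.317, -0.272, 0.692], 'ft_torque': [-0.028, 0.176, -0.006], 'gripper_width': 0.045, 'grasp_force': 0.0}
eef h [-0.001   0.0457  0.0208]
1 (np.int64(245), np.int64(194)) [ 0.022  0.005 -0.023] panel [0.013 0.063 0.044]
1 (np.int64(244), np.int64(194)) [ 0.022  0.007 -0.022] panel [0.015 0.063 0.043]
1 (np.int64(245), np.int64(193)) [ 0.022  0.006 -0.025] panel [0.014 0.062 0.046]
1 (np.int64(247), np.int64(192)) [ 0.014  0.005 -0.024] panel [0.01  0.057 0.045]
1 (np.int64(246), np.int64(192)) [ 0.015  0.007 -0.023] panel [0.012 0.056 0.044]
1 (np.int64(248), np.int64(191)) [ 0.009  0.005 -0.024] panel [0.008 0.052 0.045]
-1 (np.int64(246), np.int64(203)) [ 0.023 -0.006 -0.005] panel [0.004 0.069 0.026]
-1 (np.int64(247), np.int64(202)) [ 0.017 -0.005 -0.003] panel [0.002 0.064 0.024]
-1 (np.int64(248), np.int64(201)) [ 0.014 -0.006 -0.004] panel [-0.     0.061  0.025]
-1 (np.int64(247), np.int64(201)) [ 0.023 -0.006 -0.011] panel [0.004 0.068 0.031]
-1 (np.int64(249), np.int64(200)) [ 0.01  -0.006 -0.004] panel [-0.002  0.057  0.025]
-1 (np.int64(248), np.int64(200)) [ 0.019 -0.006 -0.012] panel [0.002 0.066 0.032]
```

Call:
{"method": "jog_arm", "body": {"motion": [[0,0,0.003,0,0,0],[0,0,0.006,0,0,0],[0,0,0.009,0,0,0],[0,0,0.012,0,0,0],[0,0,0.014,0,0,0],[0,0,0.014,0,0,0]]}}

```text
time_s: 3.23
eef_pos: [0.5495, 0.0191, 0.0896]
ee_rot: [0.816, 0.552, 0.149, 0.089]
contact_force: [0.6, -0.1, 0.2]
gripper_width: 0.045
grasp_force: 0.0
```

```bash
sed -i 's/>.005)&(s/>.018)\&(s/; s/<.005)&(L/<.0)\&(L/' f.py; python3 f.py; python3 -c "
import numpy as np,cv2; im=np.load('lastim.npy'); cv2.imwrite('pics/s3.png',cv2.resize(im[150:220,220:290],(560,560),interpolation=cv2.INTER_CUBIC)[:,:,::-1])"
```

```text
{'time_s': 3.283, 'joint_pos': [-0.238, 0.179, 2.019, 0.171, 0.615, 0.019], 'eef_pos': [0.55, 0.019, 0.09], 'contact_force': [0.883, -0.471, -0.185], 'ft_torque': [-0.005, 0.153, -0.076], 'gripper_width': 0.045, 'grasp_force': 0.0}
eef h [-0.0009  0.0454  0.0068]
1 (np.int64(241), np.int64(188)) [ 0.007  0.023 -0.031] panel [0.023 0.042 0.038]
1 (np.int64(240), np.int64(188)) [ 0.012  0.023 -0.033] panel [0.025 0.046 0.04 ]
1 (np.int64(242), np.int64(187)) [ 0.004  0.022 -0.032] panel [0.021 0.039 0.039]
1 (np.int64(241), np.int64(187)) [ 0.014  0.022 -0.039] panel [0.025 0.049 0.046]
1 (np.int64(240), np.int64(187)) [ 0.012  0.024 -0.036] panel [0.026 0.046 0.043]
1 (np.int64(239), np.int64(187)) [ 0.011  0.027 -0.033] panel [0.028 0.043 0.04 ]
-1 (np.int64(260), np.int64(202)) [ 0.007 -0.029 -0.029] panel [-0.024  0.064  0.036]
-1 (np.int64(263), np.int64(201)) [ 0.008 -0.034 -0.038] panel [-0.028  0.067  0.045]
-1 (np.int64(260), np.int64(201)) [ 0.012 -0.029 -0.036] panel [-0.022  0.069  0.043]
-1 (np.int64(259), np.int64(201)) [ 0.012 -0.027 -0.035] panel [-0.02   0.068  0.042]
-1 (np.int64(258), np.int64(201)) [ 0.01  -0.025 -0.032] panel [-0.019  0.065  0.039]
-1 (np.int64(264), np.int64(200)) [ 0.01  -0.035 -0.043] panel [-0.028  0.069  0.05 ]
```

View pics/s3.png

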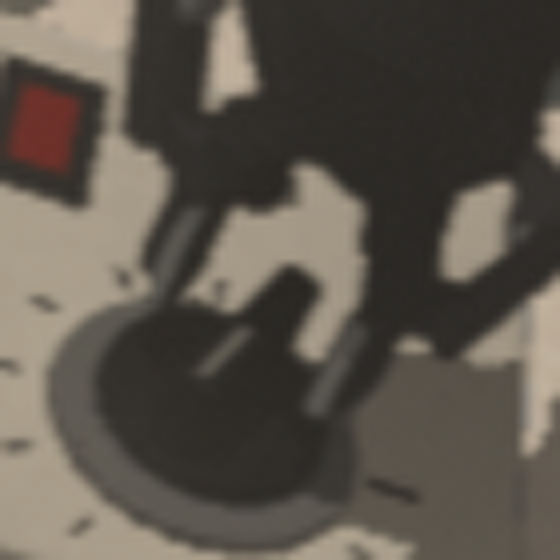

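The picture shows the fingertips at (165,300) and (320,410), astride the bar and still about 20 mm above the disc. There is no contact, so the real tips sit about 30 mm behind the reported TCP. I'll use that offset, go down 12 mm and close.

Call:
{"method": "jog_arm", "body": {"motion": [[0,0,0.004,0,0,0],[0,0,0.008,0,0,0],[0,0,0.011,0,0,0],[0,0,0.012,0,0,0],[0,0,0.012,0,0,0]]}}

```text
time_s: 3.7
eef_pos: [0.5536, 0.0194, 0.0784]
ee_rot: [0.816, 0.552, 0.149, 0.089]
contact_force: [0.4, -0.8, -0.2]
gripper_width: 0.045
grasp_force: 0.0
```

Call:
{"method": "jog_arm", "body": {"motion": [[0,0,0,0,0,0],[0,0,0,0,0,0],[0,0,0,0,0,0],[0,0,0,0,0,0],[0,0,0,0,0,0],[0,0,0,0,0,0]], "jaw": 0.0, "squeeze": 40}}

```text
time_s: 4.2
eef_pos: [0.5542, 0.0192, 0.0794]
ee_rot: [0.816, 0.552, 0.149, 0.09]
contact_force: [-0.7, -1.6, 2.9]
gripper_width: 0.0132
grasp_force: 40.8
```

```bash
sed -i 's/>.018)&(s/>.006)\&(s/' f.py; python3 f.py; python3 -c "
import numpy as np,cv2; im=np.load('lastim.npy'); cv2.imwrite('pics/s4.png',cv2.resize(im[150:220,220:290],(560,560),interpolation=cv2.INTER_CUBIC)[:,:,::-1])"
```

```text
{'time_s': 4.25, 'joint_pos': [-0.235, 0.202, 2.023, 0.177, 0.587, 0.015], 'eef_pos': [0.554, 0.019, 0.079], 'contact_force': [0.148, -0.964, 3.37], 'ft_torque': [-0.039, 0.122, -0.134], 'gripper_width': 0.013, 'grasp_force': 40.863}
eef h [-0.0001  0.0452 -0.0046]
1 (np.int64(242), np.int64(195)) [ 0.013  0.011 -0.033] panel [0.016 0.052 0.029]
1 (np.int64(243), np.int64(194)) [ 0.012  0.011 -0.036] panel [0.015 0.052 0.032]
1 (np.int64(242), np.int64(194)) [ 0.013  0.013 -0.035] panel [0.017 0.051 0.03 ]
1 (np.int64(244), np.int64(193)) [ 0.013  0.009 -0.041] panel [0.014 0.053 0.037]
1 (np.int64(243), np.int64(193)) [ 0.013  0.011 -0.039] panel [0.016 0.052 0.035]
1 (np.int64(246), np.int64(192)) [ 0.015  0.006 -0.048] panel [0.012 0.056 0.044]
-1 (np.int64(246), np.int64(204)) [ 0.021 -0.007 -0.025] panel [0.002 0.067 0.021]
-1 (np.int64(246), np.int64(203)) [ 0.024 -0.007 -0.031] panel [0.004 0.07  0.026]
-1 (np.int64(247), np.int64(202)) [ 0.019 -0.007 -0.031] panel [0.002 0.066 0.026]
-1 (np.int64(252), np.int64(201)) [ 0.006 -0.013 -0.029] panel [-0.009  0.056  0.024]
-1 (np.int64(251), np.int64(201)) [ 0.013 -0.012 -0.034] panel [-0.006  0.062  0.029]
-1 (np.int64(250), np.int64(201)) [ 0.011 -0.01  -0.03 ] panel [-0.004  0.059  0.026]
```

Call:
{"method": "jog_arm", "body": {"motion": [[0,0,0,0,0,-4],[0,0,0,0,0,-10],[0,0,0,0,0,-16],[0,0,0,0,0,-22],[0,0,0,0,0,-28],[0,0,0,0,0,-34],[0,0,0,0,0,-40],[0,0,0,0,0,-40]]}}

```text
time_s: 4.92
eef_pos: [0.553, 0.0192, 0.0789]
ee_rot: [0.575, 0.799, 0.108, 0.135]
contact_force: [-4.2, -1.8, 5.9]
gripper_width: 0.013
grasp_force: 41.5
```

```bash
cat > a.py <<'E'
from d import *
o=observe(); p=o["eef_pos"]; Rt=Ro.from_quat(o["ee_rot"]).as_matrix(); st()
x=R.T@Rt[:,0]; print("ang",np.degrees(np.arctan2(x[1],x[0])).round(1)%360,"z dev",(R.T@Rt[:,2]).round(3),"panel",((p-Od)@R).round(4),"F tool",(Rt.T@o["contact_force"]).round(1),"T tool",(Rt.T@o["ft_torque"]).round(2))
E
python3 a.py
```

```text
{'time_s': 4.917, 'joint_pos': [-0.236, 0.202, 2.024, 0.176, 0.588, -0.689], 'eef_pos': [0.553, 0.019, 0.079], 'contact_force': [-4.15, -1.791, 5.939], 'ft_torque': [-0.348, 0.573, -0.03], 'gripper_width': 0.013, 'grasp_force': 41.55}
ang 104.9 z dev [-0.001 -0.003 -1.   ] panel [-0.0014  0.0453 -0.0046] F tool [-1.  -2.3 -7. ] T tool [ 0.65 -0.14 -0.08]
```

Call:
{"method": "jog_arm", "body": {"motion": [[0,0,0,0,0,-4],[0,0,0,0,0,-10],[0,0,0,0,0,-16],[0,0,0,0,0,-22],[0,0,0,0,0,-28],[0,0,0,0,0,-34],[0,0,0,0,0,-40],[0,0,0,0,0,-44]]}}

```text
time_s: 5.58
eef_pos: [0.5521, 0.0184, 0.0785]
ee_rot: [0.234, 0.957, 0.049, 0.165]
contact_force: [-10.3, -8.2, 8.1]
gripper_width: 0.0127
grasp_force: 42.1
```

```bash
python3 a.py
```

```text
{'time_s': 5.583, 'joint_pos': [-0.237, 0.202, 2.025, 0.174, 0.589, -1.457], 'eef_pos': [0.552, 0.018, 0.079], 'contact_force': [-10.263, -8.221, 8.097], 'ft_torque': [-1.347, 1.188, -0.595], 'gripper_width': 0.013, 'grasp_force': 42.092}
ang 148.9 z dev [-0.003 -0.004 -1.   ] panel [-0.0024  0.0445 -0.0046] F tool [  2.4 -10.3 -11.2] T tool [1.85 0.37 0.12]
```

Call:
{"method": "jog_arm", "body": {"motion": [[0,0,0,0,0,-5],[0,0,0,0,0,-10],[0,0,0,0,0,-15],[0,0,0,0,0,-20],[0,0,0,0,0,-24],[0,0,0,0,0,-26],[0,0,0,0,0,-26]]}}

```text
time_s: 6.17
eef_pos: [0.5519, 0.0176, 0.0784]
ee_rot: [0.014, 0.985, 0.01, 0.172]
contact_force: [-10.7, -11.9, 7.3]
gripper_width: 0.0128
grasp_force: 42.2
```

```bash
python3 a.py
```

```text
{'time_s': 6.167, 'joint_pos': [-0.238, 0.202, 2.025, 0.172, 0.589, -1.907], 'eef_pos': [0.552, 0.018, 0.078], 'contact_force': [-10.677, -11.91, 7.31], 'ft_torque': [-1.922, 1.351, -0.581], 'gripper_width': 0.013, 'grasp_force': 42.175}
ang 174.8 z dev [-0.003 -0.005 -1.   ] panel [-0.0027  0.0438 -0.0046] F tool [  7.2 -12.  -10.7] T tool [ 2.05  1.29 -0.08]
```

Call:
{"method": "jog_arm", "body": {"motion": [[0.001,-0.001,-0.001,0,0,-1],[0.001,-0.001,-0.001,0,0,-3],[0.001,-0.001,-0.001,0,0,-5],[0.001,-0.001,-0.001,0,0,-7],[0.001,-0.001,-0.001,0,0,-8],[0.001,-0.001,-0.001,0,0,-8]]}}

```text
time_s: 6.67
eef_pos: [0.5518, 0.0174, 0.0786]
ee_rot: [-0.052, 0.984, -0.0, 0.173]
contact_force: [-0.4, -7.9, -4.7]
gripper_width: 0.013
grasp_force: 52.3
```

```bash
python3 a.py
```

```text
{'time_s': 6.667, 'joint_pos': [-0.24, 0.201, 2.027, 0.178, 0.587, -2.048], 'eef_pos': [0.552, 0.017, 0.079], 'contact_force': [-0.425, -7.881, -4.701], 'ft_torque': [-0.677, 0.311, -1.508], 'gripper_width': 0.013, 'grasp_force': 52.306}
ang 182.5 z dev [-0.002 -0.003 -1.   ] panel [-0.0027  0.0436 -0.0045] F tool [ 2.8 -7.7  4.1] T tool [1.11 0.41 1.19]
```

The torque about the tool axis rose to 1.2 N m, so the dial is against its stop. Now I'll open and retreat.

Call:
{"method": "jog_arm", "body": {"motion": [[0,0,0,0,0,0],[0,0,0,0,0,0],[0,0,0,0,0,0],[0,0,0,0,0,0]], "jaw": 0.045}}

```text
time_s: 7.0
eef_pos: [0.5526, 0.0185, 0.0796]
ee_rot: [-0.053, 0.983, -0.0, 0.174]
contact_force: [-0.2, 0.2, -0.5]
gripper_width: 0.0446
grasp_force: 0.0
```

Call:
{"method": "jog_arm", "body": {"motion": [[0,0,-0.01,0,0,0],[0,0,-0.03,0,0,0],[0,0,-0.06,0,0,0],[0,0,-0.1,0,0,0],[0,0,-0.14,0,0,0],[0,0,-0.16,0,0,0],[0,0,-0.16,0,0,0]]}}

```text
time_s: 7.58
eef_pos: [0.4995, 0.015, 0.2366]
ee_rot: [-0.054, 0.982, -0.002, 0.179]
contact_force: [0.5, -0.0, -0.4]
gripper_width: 0.0452
grasp_force: 0.0
```

```bash
python3 - <<'E'
from d import *
st()
im,d=viewer.read_camera("side"); dial("side",d,im,-.1168,(190,295,150,255))
L=np.eye(3)
# module grasp pose: tool y along module x (yaw), z down
y=np.radians(7.5); mx=np.array([np.cos(y),np.sin(y),0]); my=np.array([-np.sin(y),np.cos(y),0])
for s in(1,-1):
    Rt=np.c_[s*my,-s*mx*-1 if 0 else np.cross([0,0,-1],s*my),[0,0,-1]]
    print(s); go([.505,-.3032,.20],Rt)
cv2.imwrite('pics/s5.png',cv2.resize(im[90:260,170:340],(600,600),interpolation=cv2.INTER_CUBIC)[:,:,::-1])
E
```

```text
{'time_s': 7.583, 'joint_pos': [-0.283, -0.097, 1.906, 0.135, 0.994, -2.017], 'eef_pos': [0.5, 0.015, 0.237], 'contact_force': [0.492, -0.037, -0.376], 'ft_torque': [-0.019, 0.196, 0.01], 'gripper_width': 0.045, 'grasp_force': 0.0}
side bar 182 [-0.0001  0.0467] [0.0634 0.0166] 2.5 top h [0.0434 0.045 ] world c [0.5378 0.0197 0.1254]
  pca dir deg -179.9 ext [0.0181 0.0633] mean [0.0002 0.0479 0.0427]
1
shift [ 0.0395 -0.3165  0.0286] turn [14.76 17.1  87.69] target [ 0.505  -0.3032  0.2   ]
-1
shift [ 0.0395 -0.3165  0.0286] turn [-17.2   14.85 -90.23] target [ 0.505  -0.3032  0.2   ]
```

View pics/s5.png

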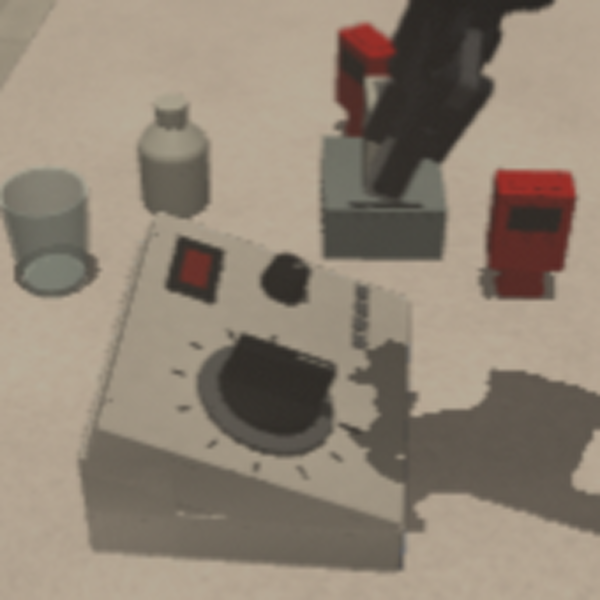

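The pointer now lies at the long mark (348,428) with the bar at −179.9° in the panel frame, so the dial is off. Next is the module.

Call:
{"method": "jog_arm", "body": {"motion": [[0.02,-0.15,0.01,7.4,8.5,44],[0.02,-0.15,0.01,7.4,8.5,44],[0.02,-0.15,0.01,7.4,8.5,44],[0.02,-0.15,0.01,7.4,8.5,44],[0.02,-0.15,0.01,7.4,8.5,44],[0.02,-0.15,0.01,7.4,8.5,44],[0.02,-0.15,0.01,7.4,8.5,44],[0.02,-0.15,0.01,7.4,8.5,44]], "jaw": 0.06}}

```text
time_s: 8.3
eef_pos: [0.498, -0.1354, 0.2147]
ee_rot: [0.33, 0.939, -0.001, 0.091]
contact_force: [0.9, -0.5, 0.0]
gripper_width: 0.0602
grasp_force: 0.0
```

```bash
cat > g.py <<'E'
from h import *
y=np.radians(7.5); mx=np.array([np.cos(y),np.sin(y),0]); my=np.array([-np.sin(y),np.cos(y),0])
Rm=np.c_[my,np.cross([0,0,-1],my),[0,0,-1]]
E
python3 -c "
from g import *
st(); go([.505,-.3032,.20],Rm)"
```

```text
{'time_s': 8.3, 'joint_pos': [-0.504, 0.067, 1.756, 0.031, 1.139, -1.408], 'eef_pos': [0.498, -0.135, 0.215], 'contact_force': [0.909, -0.492, 0.007], 'ft_torque': [0.028, 0.057, -0.041], 'gripper_width': 0.06, 'grasp_force': 0.0}
shift [-0.1069 -0.1277  0.026 ] turn [ 7.    8.1  43.61] target [ 0.505  -0.3032  0.2   ]
```

Call:
{"method": "jog_arm", "body": {"motion": [[-0.107,-0.128,0.02,7,8.1,43.6],[-0.107,-0.128,0.02,7,8.1,43.6],[-0.107,-0.128,0.02,7,8.1,43.6],[-0.107,-0.128,0.02,7,8.1,43.6],[-0.107,-0.128,0.02,7,8.1,43.6],[-0.107,-0.128,0.02,7,8.1,43.6],[-0.107,-0.128,0.02,7,8.1,43.6],[-0.107,-0.128,0.02,7,8.1,43.6]]}}

```text
time_s: 8.97
eef_pos: [0.504, -0.3034, 0.2061]
ee_rot: [0.659, 0.752, 0.001, 0.0]
contact_force: [0.7, -0.2, -0.2]
gripper_width: 0.06
grasp_force: 0.0
```

```bash
python3 - <<'E'
from g import *
st(); p=observe()["eef_pos"]; go([.505,-.3032,.15],Rm)
for k in("side","top"):
    im,d=viewer.read_camera(k)
    L=(cloud(k,d)-p)@Rm; m=(abs(L[...,0])<.03)&(abs(L[...,1])<.06)&(L[...,2]>-.08)&(L[...,2]<.01)
    for s in(1,-1):
        P=L[m&(s*L[...,1]>0)]; 
        if len(P): print(k,s,len(P),"zmax",np.sort(P[:,2])[-5:].round(3), "min|y| tip", P[np.argsort(P[:,2])][-8:,:2].round(3).tolist())
    C=cloud(k,d); f=(C[...,2]>.119)&(C[...,2]<.133)&(abs(C[...,0]-.505)<.03)&(abs(C[...,1]+.303)<.045); 
    if f.sum()>50: print(k,"modtop",cv2.minAreaRect(C[f][:,:2].astype(np.float32)))
E
```

```text
{'time_s': 8.967, 'joint_pos': [-0.732, 0.325, 1.436, 0.001, 1.379, -0.865], 'eef_pos': [0.504, -0.303, 0.206], 'contact_force': [0.663, -0.157, -0.188], 'ft_torque': [-0.047, 0.038, -0.025], 'gripper_width': 0.06, 'grasp_force': 0.0}
shift [0.0001 0.0009 0.0561] turn [ 0.07 -0.02  0.1 ] target [ 0.505  -0.3032  0.15  ]
side 1 82 zmax [-0.039 -0.038 -0.037 -0.036 -0.036] min|y| tip [[0.009, 0.044], [0.009, 0.041], [0.014, 0.036], [0.011, 0.033], [0.011, 0.039], [0.013, 0.036], [0.012, 0.033], [0.012, 0.039]]
side -1 98 zmax [-0.037 -0.036 -0.036 -0.034 -0.034] min|y| tip [[0.006, -0.037], [0.01, -0.029], [0.012, -0.029], [0.011, -0.034], [-0.009, -0.028], [0.009, -0.032], [0.011, -0.032], [-0.009, -0.028]]
side modtop ((0.5059604644775391, -0.30251842737197876), (0.030651113018393517, 0.06244035065174103), 6.1500139236450195)
top 1 1 zmax [-0.08] min|y| tip [[0.013, 0.053]]
top -1 33 zmax [-0.043 -0.042 -0.041 -0.039 -0.039] min|y| tip [[0.007, -0.038], [0.012, -0.031], [0.012, -0.035], [0.01, -0.037], [0.008, -0.037], [0.011, -0.032], [0.007, -0.039], [0.011, -0.037]]
top modtop ((0.4961351156234741, -0.31901952624320984), (0.026597537100315094, 0.04562969133257866), 48.382259368896484)
```

Call:
{"method": "jog_arm", "body": {"motion": [[0,0.001,0.03,0,0,0],[0,0.001,0.06,0,0,0],[0,0.001,0.09,0,0,0],[0,0.001,0.11,0,0,0],[0,0.001,0.13,0,0,0],[0,0.001,0.145,0,0,0],[0,0.001,0.155,0,0,0],[0,0.001,0.158,0,0,0]]}}

```text
time_s: 9.73
eef_pos: [0.5046, -0.3021, 0.0481]
ee_rot: [0.658, 0.753, 0.0, 0.0]
contact_force: [0.2, 0.3, -0.5]
gripper_width: 0.06
grasp_force: 0.0
```

Call:
{"method": "jog_arm", "body": {"motion": [[0,0,0,0,0,0],[0,0,0,0,0,0],[0,0,0,0,0,0],[0,0,0,0,0,0],[0,0,0,0,0,0],[0,0,0,0,0,0],[0,0,0,0,0,0]], "jaw": 0.0, "squeeze": 80}}

```text
time_s: 10.32
eef_pos: [0.5064, -0.3039, 0.0511]
ee_rot: [0.659, 0.752, 0.0, 0.003]
contact_force: [-0.9, 0.7, 6.2]
gripper_width: 0.0338
grasp_force: 79.9
```

```bash
python3 - <<'E'
from g import *
st()
im,d=viewer.read_camera("side"); cv2.imwrite('pics/s6.png',cv2.resize(im[70:190,230:350],(600,600),interpolation=cv2.INTER_CUBIC)[:,:,::-1])
E
```

```text
{'time_s': 10.317, 'joint_pos': [-0.73, 0.466, 1.632, 0.001, 1.039, -0.863], 'eef_pos': [0.506, -0.304, 0.051], 'contact_force': [-0.888, 0.746, 6.183], 'ft_torque': [0.141, 0.173, 0.062], 'gripper_width': 0.034, 'grasp_force': 79.894}
```

View pics/s6.png

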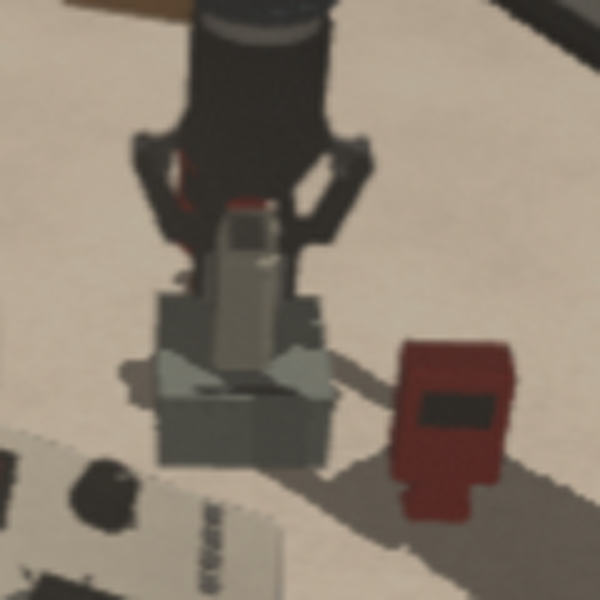

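The gripper holds the module box at (245,290) with a finger on each side, and the opening of 33.8 mm matches the box. Pulling straight up.

Call:
{"method": "jog_arm", "body": {"motion": [[0,0,-0.004,0,0,0],[0,0,-0.008,0,0,0],[0,0,-0.012,0,0,0],[0,0,-0.016,0,0,0],[0,0,-0.022,0,0,0],[0,0,-0.028,0,0,0],[0,0,-0.034,0,0,0],[0,0,-0.04,0,0,0]]}}

```text
time_s: 11.03
eef_pos: [0.5058, -0.3034, 0.0909]
ee_rot: [0.659, 0.752, 0.0, 0.002]
contact_force: [-1.2, -0.3, -2.2]
gripper_width: 0.0332
grasp_force: 81.5
```

Call:
{"method": "jog_arm", "body": {"motion": [[0,0,-0.02,0,0,0],[0,0,-0.05,0,0,0],[0,0,-0.08,0,0,0],[0,0,-0.11,0,0,0],[0,0,-0.12,0,0,0],[0,0,-0.12,0,0,0],[0,0,-0.12,0,0,0]]}}

```text
time_s: 11.62
eef_pos: [0.505, -0.303, 0.2095]
ee_rot: [0.659, 0.752, 0.0, 0.002]
contact_force: [-0.4, -0.0, -3.2]
gripper_width: 0.0328
grasp_force: 81.6
```

```bash
python3 - <<'E'
from g import *
st(); p=observe()["eef_pos"]
im,d=viewer.read_camera("side"); C=cloud("side",d); L=(C-p)@Rm
m=(abs(L[...,1])<.016)&(abs(L[...,0])<.045)&(L[...,2]>-.1)&(L[...,2]<.09)
P=L[m]; print("z range in tool",np.percentile(P[:,2],[1,50,99]).round(3),"world zmin",np.percentile(C[m][:,2],[1,3]).round(3), "near face x",np.percentile(P[:,0],[50,95]).round(3))
cv2.imwrite('pics/s7.png',cv2.resize(im[0:190,200:390],(600,600),interpolation=cv2.INTER_CUBIC)[:,:,::-1])
E
```

```text
{'time_s': 11.617, 'joint_pos': [-0.73, 0.322, 1.432, 0.001, 1.384, -0.863], 'eef_pos': [0.505, -0.303, 0.209], 'contact_force': [-0.39, -0.028, -3.213], 'ft_torque': [-0.001, 0.014, 0.061], 'gripper_width': 0.033, 'grasp_force': 81.584}
z range in tool [-0.088 -0.045  0.026] world zmin [0.183 0.186] near face x [0.029 0.032]
```

View pics/s7.png

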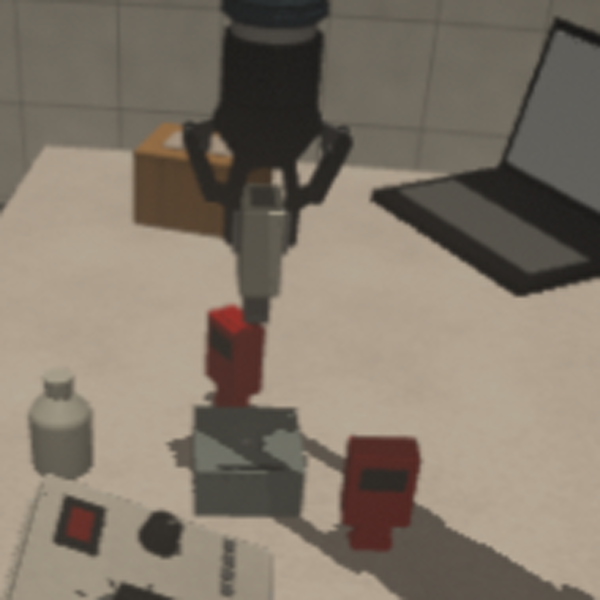

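The module is free of the dock, held upright at (262,245), with its foot bottom about 29 mm ahead of the TCP. Now I'll carry it to the tray.

```bash
python3 -c "
from g import *
go([.467,.317,.22],Rm)"
```

```text
shift [ 0.619   0.0447 -0.0118] turn [ 0.06 -0.    0.09] target [0.467 0.317 0.22 ]
```

Call:
{"method": "jog_arm", "body": {"motion": [[0.015,0.001,-0.01,0,0,0],[0.045,0.003,-0.02,0,0,0],[0.08,0.006,-0.02,0,0,0],[0.115,0.008,-0.02,0,0,0],[0.15,0.011,-0.02,0,0,0],[0.185,0.013,-0.02,0,0,0],[0.22,0.016,-0.02,0,0,0],[0.255,0.018,-0.02,0,0,0]]}}

```text
time_s: 12.33
eef_pos: [0.4877, -0.0454, 0.2278]
ee_rot: [0.659, 0.752, -0.0, -0.0]
contact_force: [1.1, 0.1, -1.7]
gripper_width: 0.0329
grasp_force: 81.6
```

Call:
{"method": "jog_arm", "body": {"motion": [[0.035,0.002,0,0,0,0],[0.07,0.005,0,0,0,0],[0.105,0.007,0,0,0,0],[0.14,0.01,0,0,0,0],[0.175,0.012,0,0,0,0],[0.21,0.015,0,0,0,0],[0.245,0.018,0,0,0,0],[0.27,0.02,0,0,0,0]]}}

```text
time_s: 13.0
eef_pos: [0.4712, 0.2254, 0.2273]
ee_rot: [0.658, 0.753, -0.001, 0.0]
contact_force: [0.5, -0.3, -2.4]
gripper_width: 0.0332
grasp_force: 81.6
```

```bash
python3 -c "
from g import *
st(); go([.467,.317,.13],Rm)"
```

```text
{'time_s': 13.0, 'joint_pos': [0.233, 0.194, 1.56, -0.001, 1.389, 0.099], 'eef_pos': [0.471, 0.225, 0.227], 'contact_force': [0.452, -0.281, -2.39], 'ft_torque': [-0.013, -0.043, 0.012], 'gripper_width': 0.033, 'grasp_force': 81.558}
shift [0.0915 0.0082 0.0972] turn [-0.05  0.06  0.18] target [0.467 0.317 0.13 ]
```

Call:
{"method": "jog_arm", "body": {"motion": [[0.03,0.003,0,0,0,0],[0.06,0.005,0,0,0,0],[0.085,0.008,0.02,0,0,0],[0.091,0.008,0.05,0,0,0],[0.091,0.008,0.08,0,0,0],[0.091,0.008,0.11,0,0,0],[0.091,0.008,0.13,0,0,0],[0.091,0.008,0.13,0,0,0]]}}

```text
time_s: 13.67
eef_pos: [0.4643, 0.3118, 0.0923]
ee_rot: [0.659, 0.753, -0.006, -0.001]
contact_force: [-1.4, -1.0, -2.5]
gripper_width: 0.0335
grasp_force: 81.4
```

```bash
python3 - <<'E'
from g import *
st(); p=observe()["eef_pos"]
im,d=viewer.read_camera("side"); C=cloud("side",d); L=(C-p)@Rm
m=(abs(L[...,1])<.03)&(abs(L[...,0])<.045)&(L[...,2]>-.1)&(C[...,2]>.035)
print("zmin",np.sort(C[m][:,2])[:10].round(3))
cv2.imwrite('pics/s8.png',im[184:,130:400,::-1].repeat(2,0).repeat(2,1))
E
```

```text
{'time_s': 13.667, 'joint_pos': [0.394, 0.38, 1.653, -0.003, 1.12, 0.262], 'eef_pos': [0.464, 0.312, 0.092], 'contact_force': [-1.439, -0.978, -2.485], 'ft_torque': [-0.007, 0.081, -0.024], 'gripper_width': 0.033, 'grasp_force': 81.395}
zmin [0.066 0.066 0.066 0.067 0.067 0.067 0.067 0.067 0.067 0.067]
```

View pics/s8.png

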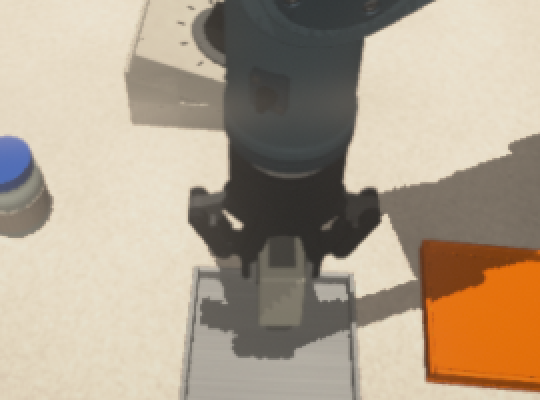

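The module at (283,285) hangs over the steel tray, between its walls at x = 195 and 352. I'll lower it gently.

Call:
{"method": "jog_arm", "body": {"motion": [[0.004,0.003,0.012,0,0,0],[0.004,0.003,0.024,0,0,0],[0.004,0.003,0.034,0,0,0],[0.004,0.003,0.042,0,0,0],[0.004,0.003,0.048,0,0,0],[0.004,0.003,0.05,0,0,0],[0.004,0.003,0.05,0,0,0]]}}

```text
time_s: 14.3
eef_pos: [0.4722, 0.3175, 0.0484]
ee_rot: [0.659, 0.752, 0.0, 0.002]
contact_force: [0.7, -0.1, -2.8]
gripper_width: 0.0334
grasp_force: 81.4
```

Call:
{"method": "jog_arm", "body": {"motion": [[0,0,0.002,0,0,0],[0,0,0.004,0,0,0],[0,0,0.004,0,0,0]]}}

```text
time_s: 14.55
eef_pos: [0.4725, 0.3176, 0.0448]
ee_rot: [0.659, 0.752, 0.001, 0.002]
contact_force: [-1.3, 0.8, -2.7]
gripper_width: 0.0331
grasp_force: 81.4
```

```bash
python3 -c "
from g import *
st(); print(observe()['ee_rot'].round(4)); go([.467,.317,.035],Rm)"
```

```text
{'time_s': 14.55, 'joint_pos': [0.398, 0.443, 1.689, -0.003, 1.007, 0.267], 'eef_pos': [0.473, 0.318, 0.045], 'contact_force': [-1.256, 0.785, -2.656], 'ft_torque': [-0.046, 0.02, -0.012], 'gripper_width': 0.033, 'grasp_force': 81.394}
[6.588e-01 7.523e-01 5.000e-04 1.700e-03]
shift [ 0.0001 -0.0056  0.0098] turn [0.18 0.11 0.09] target [0.467 0.317 0.035]
```

Call:
{"method": "jog_arm", "body": {"motion": [[0,-0.002,0.002,0,0,0],[0,-0.004,0.004,0,0,0],[0,-0.004,0.006,0,0,0],[0,-0.004,0.007,0,0,0],[0,-0.004,0.007,0,0,0]]}}

```text
time_s: 14.97
eef_pos: [0.4682, 0.317, 0.0374]
ee_rot: [0.659, 0.752, 0.0, 0.002]
contact_force: [-0.4, -1.0, -3.3]
gripper_width: 0.0331
grasp_force: 81.4
```

Call:
{"method": "jog_arm", "body": {"motion": [[0,0,0.001,0,0,0],[0,0,0.002,0,0,0],[0,0,0.002,0,0,0]]}}

```text
time_s: 15.22
eef_pos: [0.4687, 0.3172, 0.0361]
ee_rot: [0.659, 0.752, 0.001, 0.002]
contact_force: [-0.3, 0.6, 0.9]
gripper_width: 0.0329
grasp_force: 81.7
```

Contact: the vertical force went from −3 to +0.9 N. I'll press 1 mm more, then release.

Call:
{"method": "jog_arm", "body": {"motion": [[0,0,0.001,0,0,0],[0,0,0.001,0,0,0]]}}

```text
time_s: 15.38
eef_pos: [0.4687, 0.3172, 0.0361]
ee_rot: [0.659, 0.752, 0.001, 0.002]
contact_force: [-2.7, -1.7, 8.5]
gripper_width: 0.0332
grasp_force: 82.9
```

Call:
{"method": "jog_arm", "body": {"motion": [[0,0,0,0,0,0],[0,0,0,0,0,0],[0,0,0,0,0,0],[0,0,0,0,0,0],[0,0,0,0,0,0],[0,0,0,0,0,0]], "jaw": 0.06, "squeeze": 20}}

```text
time_s: 15.88
eef_pos: [0.4685, 0.317, 0.0346]
ee_rot: [0.659, 0.752, 0.0, 0.002]
contact_force: [-0.2, -0.1, 0.3]
gripper_width: 0.0601
grasp_force: 0.0
```

Call:
{"method": "jog_arm", "body": {"motion": [[0,0,-0.01,0,0,0],[0,0,-0.03,0,0,0],[0,0,-0.06,0,0,0],[0,0,-0.09,0,0,0],[0,0,-0.12,0,0,0],[0,0,-0.15,0,0,0],[0,0,-0.18,0,0,0],[0,0,-0.18,0,0,0]]}}

```text
time_s: 16.55
eef_pos: [0.4711, 0.3188, 0.2226]
ee_rot: [0.659, 0.752, 0.006, 0.004]
contact_force: [1.4, -0.2, 1.0]
gripper_width: 0.0595
grasp_force: 0.0
```

Call:
{"method": "jog_arm", "body": {"motion": [[-0.03,-0.03,0,0,0,0],[-0.06,-0.06,0,0,0,0],[-0.09,-0.09,0,0,0,0],[-0.11,-0.1,0,0,0,0],[-0.13,-0.1,0,0,0,0],[-0.15,-0.1,0,0,0,0],[-0.15,-0.1,0,0,0,0]]}}

```text
time_s: 17.13
eef_pos: [0.3887, 0.1529, 0.2154]
ee_rot: [0.66, 0.752, 0.0, 0.003]
contact_force: [0.4, 1.3, 0.2]
gripper_width: 0.0599
grasp_force: 0.0
```

```bash
python3 - <<'E'
from d import *
st()
for k,b,off in(("side",(190,295,150,255),-.1168),("top",(205,305,125,220),-.1187)):
    im,d=viewer.read_camera(k); C=cloud(k,d)
    m=(abs(C[...,0]-.468)<.07)&(abs(C[...,1]-.317)<.06)&(C[...,2]>.098)&(C[...,2]<.13)
    if m.sum()>20: print(k,"mod top",m.sum(),cv2.minAreaRect(C[m][:,:2].astype(np.float32)),np.percentile(C[m][:,2],[5,50,95]).round(4))
    try: dial(k,d,im,off,b)
    except Exception as e: print(k,e)
    cv2.imwrite(f"pics/{k}9.png",im[:,:,::-1])
E
python3 -c "
import cv2,numpy as np
a=cv2.imread('pics/side9.png');b=cv2.imread('pics/top9.png');cv2.imwrite('pics/end.png',cv2.resize(np.vstack([a[90:],b[:290]]),(512,584)))"
```

```text
{'time_s': 17.133, 'joint_pos': [0.11, 0.003, 1.805, -0.004, 1.33, -0.02], 'eef_pos': [0.389, 0.153, 0.215], 'contact_force': [0.401, 1.275, 0.161], 'ft_torque': [-0.038, 0.006, 0.038], 'gripper_width': 0.06, 'grasp_force': 0.0}
side mod top 797 ((0.4693748652935028, 0.3191636800765991), (0.03323066979646683, 0.05990080535411835), 7.85914421081543) [0.1049 0.1107 0.1127]
side bar 182 [-0.0002  0.046 ] [0.0154 0.0632] 89.9 top h [0.0432 0.045 ] world c [0.5378 0.019  0.1251]
  pca dir deg 179.9 ext [0.0155 0.0632] mean [0.0005 0.0477 0.0425]
top mod top 126 ((0.4790649116039276, 0.3158697187900543), (0.013581429608166218, 0.058920856565237045), 5.709348678588867) [0.1045 0.1089 0.1124]
top bar 149 [-0.0003  0.0442] [0.0631 0.0143] 0.3 top h [0.0441 0.0467] world c [0.5374 0.0172 0.1241]
  pca dir deg 179.9 ext [0.0143 0.0631] mean [-0.0001  0.0438  0.0437]
```

View pics/end.png

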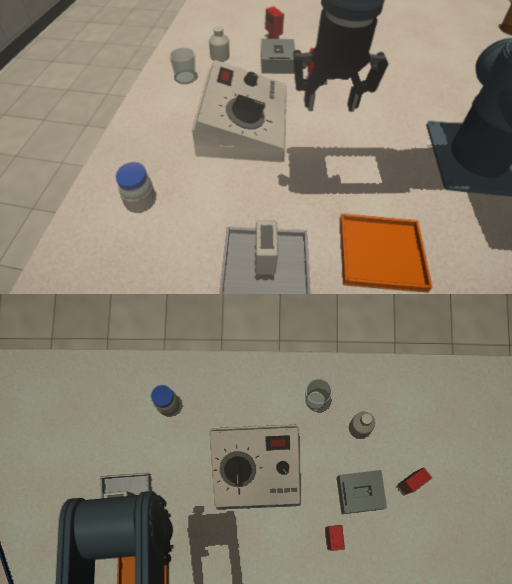

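The final views show the module upright in the steel tray at (265,248), with its top at 0.110 m as expected. The dock is empty, the dial pointer is on the long mark, and the jar, beaker and canister haven't moved.

```bash
python3 -c "
from h import *
print(close_job())"
```

```text
the job is handed in; nothing more can be done
None
```

The job is handed in: the dial is hard against its off stop, then the module was pulled from the dock and now stands upright in the steel tray; the small knob, jar, beaker and canister were left alone.

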